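# Stop the power carver and click it up to fifth

### The job

The power carver's drive is running forward. First flick its drive toggle back to the centre off position, without going through to reverse, then click the gearbox's index lever up one notch at a time to the fifth of its seven notches, letting it settle in the third and the fourth on the way and not running past the fifth. Leave the switch off, and do not disturb the carved head, mallet, gouge or pot standing around.

Things in the scene. Friction and masses are not known exactly. Their poses are not given: they have to be found in the camera images.
- gearbox: Fixed grey gearbox, 140 x 200 x 80 mm (x, y, z), left or right of the switch box. Origin: centre of its underside; +x away from the robot (up to 26 deg askew), +y from first to seventh notch. On top two dark discs, 70 mm radius, 145 mm high, rims with seven light notch marks, slot between for the lever. Motor cylinder (82 mm high) on its -x side out to x = -135 mm, chuck at the first-notch end.
- gear (a joint): Index lever angle, rad: 0 upright (fourth notch), positive leans to the gearbox's +y. Notches one to seven: -0.66, -0.44, -0.22, 0, 0.22, 0.44, 0.66; it starts in the first or second. About 3 N at the bar to click; pushed past half-way between two notches it snaps by itself into the next and stays.
- gear_bar (a point): Centre of the black thumb bar on top of the index lever: a round bar along the gearbox's x axis, 66 mm long, 26 mm in diameter, 140 mm from the hinge. The hinge runs along the gearbox's x axis through its centre, 75 mm above the bench; the lever rod is 10 mm thick.
- switchbox: Fixed grey switch box, 120 x 130 x 100 mm (x, y, z), left or right of the gearbox. Origin: centre of its underside; +x away from the robot (up to 26 deg askew). Steel guard hoops (10 mm bar) along x on both sides of the toggle, at y = -55 and +55 mm, x from -45 to 45 mm, up to 155 mm above the bench.
- toggle (a joint): Drive toggle angle, rad: 0.36 forward (leans to the switch box's +x, away from the robot; starts here), 0 centre off (upright, narrow: within 0.13 it snaps into it), -0.36 reverse (leans to -x, towards the robot). It takes about 6 N at the bar to leave forward, only about 2 N to leave centre off.
- toggle_bar (a point): Centre of the steel crossbar on top of the toggle: a round bar along the switch box's y axis, 40 mm long, 20 mm in diameter, 80 mm from the hinge. The hinge runs along the box's y axis through its centre, 100 mm above the bench; the rod is 12 mm thick.
- bust_mid (a point): Half-way up the loose carved wooden head on its round foot, 210 mm tall, up to 88 mm in diameter, standing behind the gearbox's first-notch end. Bystander.
- mallet_mid (a point): Half-way up the loose turned wooden mallet, standing on its head, 200 mm tall, 66 mm in diameter, behind the switch box. Bystander.
- gouge_mid (a point): Middle of the loose gouge lying in front of the switch box (robot's side): 190 mm long, 22 mm thick. Bystander.
- pot_mid (a point): Half-way up the loose terracotta pot, 90 mm tall, 70 mm in diameter, standing behind the gearbox's seventh-notch end. Bystander.
Not all that is in view belongs to the job. Of the things like the part that bears pot_mid, leave any that is blue; of the rest the larger one is meant. Several things have the shape of the switchbox; the one meant has the colours described above.

How it is judged:
On the way, in this order (a step that is already met when the one before it is completed fails the run):
1. the drive toggle rests in centre off (value of joint toggle between -0.06 and 0.06 rad and velocity of joint toggle between -0.15 and 0.15 rad/s), for 0.2 s.
2. the index lever rests in the third notch (value of joint gear between -0.28 and -0.16 rad and velocity of joint gear between -0.15 and 0.15 rad/s), for 0.2 s.
3. the index lever rests in the fourth notch (value of joint gear between -0.06 and 0.06 rad and velocity of joint gear between -0.15 and 0.15 rad/s), for 0.2 s.
4. the index lever rests in the fifth notch (value of joint gear between 0.16 and 0.28 rad and velocity of joint gear between -0.15 and 0.15 rad/s), for 0.2 s.
At the end, for the whole second after the job is handed in: The index lever rests in the fifth notch (within 0.06 rad), the toggle rests in centre off (within 0.06 rad), and the bystanders stand as they stood (all of step 1 and all of step 4 and angle between each of bust_mid, mallet_mid, gouge_mid, pot_mid's own z axis and vertical below 0.2 rad); the robot touches nothing.
It fails at once if the toggle goes through to reverse (value of joint toggle below -0.15 rad).
It fails at once if the index lever runs past the fifth notch (value of joint gear above 0.36 rad).
It fails at once if the gear is shifted while the drive is on (value of joint gear above -0.3 rad and value of joint toggle above 0.15 rad).
It fails at once if the head, mallet, gouge or pot is disturbed (moved more than 25 mm) (distance of any of bust_mid, mallet_mid, gouge_mid, pot_mid from where it was at the start of the episode above 0.025 m).
It also fails if it takes over 48 s, if anything falls off the work surface, if the arm or the gripper's body presses on something with over 40 N, if the wrist force passes 120 N, or if a joint passes its speed limit or range.

### The arm

A 6-joint arm with a two-finger parallel gripper is mounted at the origin on the work surface. World frame = base frame: x ahead of the robot, y to its left, z up, the work surface at z = 0. Lengths are in m, angles in rad, forces in N, time in s.
With the tool pointing down it reaches from about 0.425 to 0.95 m from the base axis. Payload 3.5 kg.
Tool frame: the origin (TCP) lies at the very end of the fingers, on their centre line; the grasp point (between the pads) lies 19 mm behind it; y points along the fingers, z is the direction in which the jaws open and shut, and the axes are right-handed (so a half turn about y gives the same grasp; the last joint's range is limited). The gripper opens to 85 mm and grips with 20 to 120 N. Pads are 22 mm wide; open, the fingers measure 114 mm over their backs; the gripper's body (76 mm by 85 mm) begins 54 mm behind the grasp point. The pads swing forward as they close: fully open they stand 13 mm farther back than shut.
Start: joints at [1.094, 0.286, 1.577, -0, 1.279, -0.15], TCP at [0.217, 0.639, 0.231] pointing down, gripper open.
Joint ranges: [-2.77, 2.77], [-0.9, 2.22], [0.21, 2.48], [-1.53, 4.67], [0.24, 2.81], [-2.84, 2.84]. Speed limits (rad/s): [2.79, 2.79, 3.14, 3.14, 3.14, 3.14].

### API

Orientations are given as a unit quaternion [x, y, z, w].
In Python, from bench import robot gives the robot as it stands.
- The arm moves only by the tool servo_tool, never from a script. Its argument "rows" is a list of rows, each a list of 5 numbers: the opening, from -1 (shut) to 1 (fully open), then the shift along the world's x, y, z in cm, then the turn about the world's z in rad. In form: [[hand, dx, dy, dz, spin], ...]. A call has 1 to 5 rows; each row shifts and turns the commanded pose from where the row before left it; what a row does not reach is not made up. A row lasts 1/8 s, in which the tool goes at most 62.5 mm and 10.7 degrees, less where a joint would pass 70% of its speed; a pose out of reach is approached as far as the arm can. A call with a gripper value outside its range is refused whole. The fingers move at their own pace and stop on an object; "newtons" is the grip in N (left out, the last holds). Time passes only in rows, so rows that do not move let the fingers close. It gives the time, the measured TCP pose, the force and the opening at its end, in the units of the state.
- robot.get_state(): the state, without advancing time (a new reading comes with each control period).
- robot.get_image(name): name is "scene" or "top"; returns the picture (384x512x3 uint8, red, green, blue); there is no depth.
- robot.camera_model(name): a dict with "fx", "fy", "cx", "cy" (pixels), "rvec" (rotation vector, rad) and "tvec" (3), from world to camera coordinates, as OpenCV has them. Camera axes: x right, y down, z forward; pixel columns grow to the right and rows downward; lengths in m; the calibration is good to about 2 mm. A picture is of the moment at which its call begins. camera_model takes no time and is no camera call.
- robot.close_job(): hands the job in, once; it reports no verdict.
The state is a dict: "time": time; "q": joint angles; "joint_velocities": joint speeds; "joint_efforts": joint torques, N m; "eef_pos": TCP position; "ee_rot": TCP orientation; "ft_force": force on the tool from outside, world axes, zero at the start; "moment": the same for the moment, N m; "gripper_width": opening from 0.0 (shut) to 1.0 (fully open).
Only numpy, scipy, OpenCV 4.12 (cv2) and the standard library are available. Lean on these libraries where they do the work, as an engineer would, in place of code of your own. Each camera call takes 0.05 s, during which the arm holds its last target. There are 200 camera calls.

## Working session

There is one attempt and no reset: what is moved stays moved. The work goes in short steps, Python scripts to look and compute and a tool call to move; the robot and the scene stay as the last step left them, time stands still between calls to the robot, and variables do not carry over. Pictures are saved under pics/ and viewed, about 8 in all and at most 12, crops included, and the job is handed in when it is done.

Besides the shell and the picture viewer there is one more tool, called after ">>>" by a JSON object that holds its "method" and its "body", one argument or row to a line. servo_tool: Moves the arm, as the interface text tells. Its arguments: {"type":"object","properties":{"rows":{"type":"array","items":{"type":"array","items":{"type":"number"}}},"newtons":{"type":"number"}},"required":["rows"]}

```bash
ls; mkdir -p pics; cat > h.py <<'E'
import numpy as np, cv2
from bench import robot
def shot(n,f,crop=None,s=1):
    im=robot.get_image(n)[:,:,::-1]
    if crop: x0,y0,x1,y1=crop; im=im[y0:y1,x0:x1]
    cv2.imwrite('pics/'+f,cv2.resize(np.ascontiguousarray(im),None,fx=s,fy=s,interpolation=cv2.INTER_CUBIC))
def cam(n):
    m=robot.camera_model(n); K=np.array([[m['fx'],0,m['cx']],[0,m['fy'],m['cy']],[0,0,1]])
    return K,np.array(m['rvec'],float),np.array(m['tvec'],float)
def proj(n,P):
    K,r,t=cam(n); return cv2.projectPoints(np.array(P,float).reshape(-1,1,3),r,t,K,None)[0].reshape(-1,2)
def atz(n,px,z):
    K,r,t=cam(n); R=cv2.Rodrigues(r)[0]; C=-R.T@t
    d=R.T@np.linalg.solve(K,np.array([px[0],px[1],1.])); return C+d*(z-C[2])/d[2]
def tri(pa,pb):
    Ps=[]
    for n in('scene','top'):
        K,r,t=cam(n); Ps.append(K@np.c_[cv2.Rodrigues(r)[0],t])
    X=cv2.triangulatePoints(Ps[0],Ps[1],np.array(pa,float).reshape(2,1),np.array(pb,float).reshape(2,1)); return (X[:3]/X[3]).ravel()
E
python3 - <<'E'
from h import *
shot('scene','s0.png',s=1.5);shot('top','t0.png',s=1.5)
for n in('scene','top'):
    K,r,t=cam(n);print(n,K[0,0],-cv2.Rodrigues(r)[0].T@t)
print(robot.get_state())
E
```

```text
pics
scene 452.45887876085413 [1.43437277 0.64546376 0.87698307]
top 375.75610498871697 [ 0.43976059 -0.03288014  1.33878293]
{'time': 0.1, 'q': array([ 1.09400628e+00,  2.87161089e-01,  1.57806047e+00,  1.72710088e-05,
        1.27860238e+00, -1.49973000e-01]), 'joint_velocities': array([-0.0007944 , -0.00174476, -0.0030534 , -0.00096594, -0.00056433,
        0.00058016]), 'joint_efforts': array([ 7.17760813e-04, -4.07299483e+01, -2.93697453e+01, -1.28150759e-04,
        3.50305512e-03,  3.88616115e-06]), 'eef_pos': array([0.21636454, 0.63874308, 0.23001331]), 'ee_rot': array([ 0.698435  , -0.11528415,  0.11478665, -0.69693769]), 'ft_force': array([-0.50615581, -0.10796608, -0.27556259]), 'moment': array([-0.06304228, -0.02225508,  0.0694677 ]), 'gripper_width': 1.0020699641797877}
```

View pics/s0.png

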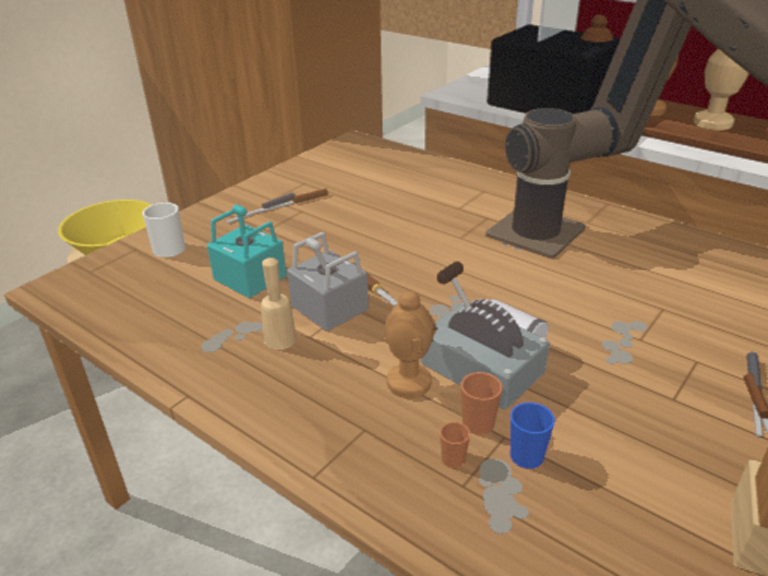

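View pics/t0.png

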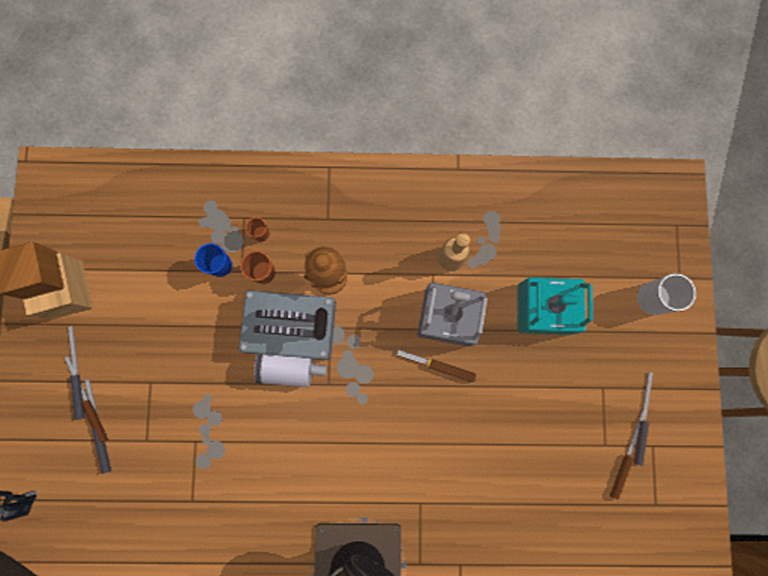

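Candidates in the 1.5× top picture: switch box grey (453,313) vs teal (555,305), so grey. Pots: large terracotta (258,267), small terracotta (257,229) and blue (212,260), so the large terracotta. The gearbox is at (287,323) with its black bar at (320,323). Now a close crop to check the grey switch box and the gearbox.

```bash
python3 - <<'E'
from h import *
a=robot.get_image('top')[:,:,::-1]; b=robot.get_image('scene')[:,:,::-1]
r=lambda im,x0,y0,w,h,s:cv2.resize(np.ascontiguousarray(im[y0:y0+h,x0:x0+w]),None,fx=s,fy=s,interpolation=cv2.INTER_CUBIC)
cv2.imwrite('pics/t1.png',r(a,155,150,180,115,4.4)); cv2.imwrite('pics/s1.png',r(b,180,145,195,130,4))
E
```

```text
(no output)
```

View pics/t1.png

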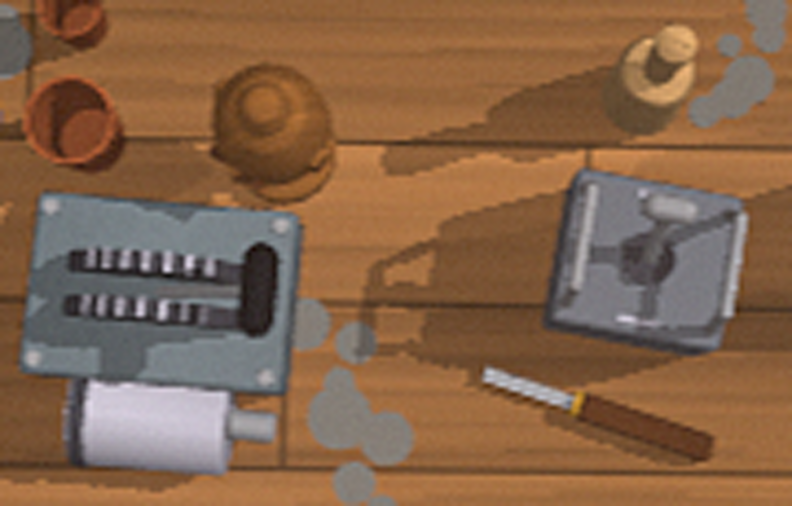

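View pics/s1.png

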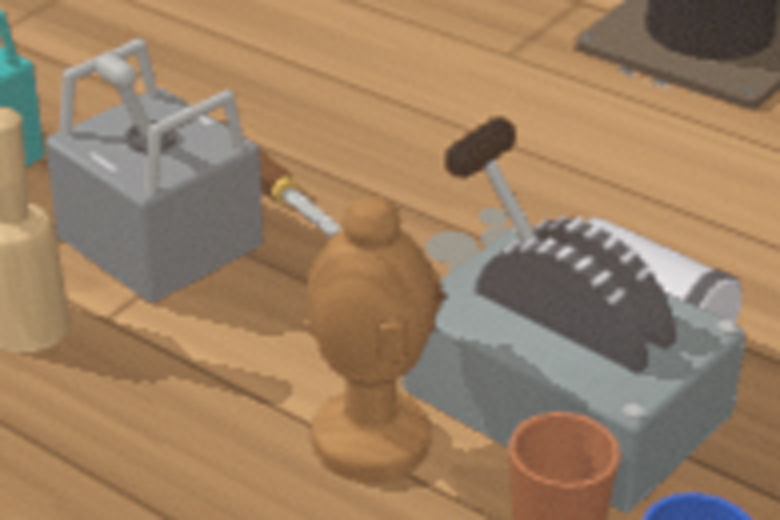

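```bash
cat > fit.py <<'E'
from h import *
from scipy.optimize import least_squares
T=lambda u,v:('top',(155+u/4.4,150+v/4.4)); S=lambda u,v:('scene',(180+u/4,145+v/4))
def W(p,L):
    c,s=np.cos(p[2]),np.sin(p[2]); L=np.atleast_2d(L); return np.c_[p[0]+c*L[:,0]-s*L[:,1],p[1]+s*L[:,0]+c*L[:,1],L[:,2]]
def run(obs,p0,nm,extra):
    def res(p):
        P=W(p[:3],[o[0] for o in obs]+[extra(p[3])[0]]*2)
        px=[extra(p[3])[1],extra(p[3])[2]]; o2=[o[1] for o in obs]+px
        return np.concatenate([proj(n,P[i])[0]-q for i,(n,q) in enumerate(o2)])
    r=least_squares(res,p0,loss='soft_l1'); print(nm,r.x.round(4)); print(r.fun.reshape(-1,2).round(1).tolist()); return r.x
if __name__=='__main__':
    g=run([((.07,.1,.08),T(42,195)),((.07,-.1,.08),T(300,213)),((-.07,-.1,.08),T(283,391)),((-.07,.1,.08),T(23,371)),
     ((-.07,.1,.08),S(743,328)),((.07,.1,.08),S(625,440)),((.07,.1,0),S(622,508))],[.5,.15,0,-.5],'gear',
     lambda a:((0,.14*np.sin(a),.075+.14*np.cos(a)),T(259,290),S(480,146)))
    s=run([((.06,.065,.1),T(582,172)),((.06,-.065,.1),T(745,197)),((-.06,-.065,.1),T(717,350)),((-.06,.065,.1),T(553,322)),
     ((.06,.065,.1),S(150,205)),((.06,-.065,.1),S(50,142)),((-.06,.065,.1),S(262,152)),((.06,.065,0),S(152,300))],[.5,-.18,0,.36],'sw',
     lambda a:((.08*np.sin(a),0,.1+.08*np.cos(a)),T(672,208),S(115,72)))
    print('bar',W(g,[(0,.14*np.sin(g[3]),.075+.14*np.cos(g[3]))]),'tog',W(s,[(.08*np.sin(s[3]),0,.1+.08*np.cos(s[3]))]))
    print('tri bar',tri(S(480,146)[1],T(259,290)[1]),'tog',tri(S(115,72)[1],T(672,208)[1]))
    print('mallet',atz('top',T(640,100)[1],0),'bust',atz('top',T(290,180)[1],0))
E
python3 fit.py
```

```text
gear [ 0.5378  0.1632 -0.0746 -0.6415]
[[-0.1, -1.6], [0.4, -0.4], [0.1, 0.8], [-0.9, 0.0], [0.1, -0.9], [1.3, -3.4], [-0.5, 1.8], [-0.2, -0.2], [-0.6, -0.7]]
sw [ 0.5644 -0.204  -0.1589  0.3909]
[[-1.6, -0.9], [-0.3, 0.1], [0.7, 0.9], [-0.9, 0.4], [-1.5, -0.9], [-2.0, -1.7], [0.1, -2.8], [0.1, 1.5], [-0.9, 0.0], [-0.2, -0.1]]
bar [[0.53159542 0.07968228 0.18716573]] tog [[ 0.59450218 -0.20881557  0.17396658]]
tri bar [0.53053097 0.08010336 0.18444962] tog [ 0.59363031 -0.21050898  0.1727542 ]
mallet [ 0.7073165  -0.21244574  0.        ] bust [0.63607867 0.07439394 0.        ]
```

```bash
cat > st.py <<'E'
from h import *
from scipy.spatial.transform import Rotation as R
from fit import W
g=[.5378,.1632,-.0746]; s=[.5644,-.2040,-.1589]
st=robot.get_state(); p=st['eef_pos']; M=R.from_quat(st['ee_rot']).as_matrix(); z=M[:,2]
print('t',st['time'],'p',p.round(4),'yaw z',np.arctan2(z[1],z[0]).round(3),'y',M[:,1].round(3),'q',st['q'].round(2),'F',st['ft_force'].round(1),'w',st['gripper_width'])
def G(a,dx=-.02): return W(g,[(dx,.14*np.sin(a),.075+.14*np.cos(a))])[0]
def S(a,dy=.015): return W(s,[(.08*np.sin(a),dy,.1+.08*np.cos(a))])[0]
E
python3 - <<'E'
from st import *
for a in(.36,0):print('S',a,S(a).round(4),((S(a)-p)*100).round(2))
for a in(-.66,-.44,-.22,0,.22):print('G',a,G(a).round(4))
E
```

```text
t 0.2 p [0.2165 0.6389 0.2304] yaw z 1.244 y [-0.001 -0.001 -1.   ] q [ 1.09  0.29  1.58  0.    1.28 -0.15] F [ 0.1  0.3 -0.1] w 0.9977932493706176
S 0.36 [ 0.5946 -0.1936  0.1749] [ 37.81 -83.26  -5.56]
S 0 [ 0.5668 -0.1892  0.18  ] [ 35.03 -82.81  -5.04]
G -0.66 [0.5115 0.0791 0.1856]
G -0.44 [0.5134 0.1052 0.2017]
G -0.22 [0.5156 0.1342 0.2116]
G 0 [0.5179 0.1647 0.215 ]
G 0.22 [0.5201 0.1952 0.2116]
```

>>> {"method": "servo_tool", "body": {
  "rows": [
    [0.2, 2.4, -5.2, 1.2, -0.088],
    [0.2, 2.4, -5.2, 1.2, -0.088],
    [0.2, 2.4, -5.2, 1.2, -0.088],
    [0.2, 2.4, -5.2, 1.2, -0.088],
    [0.2, 2.4, -5.2, 1.2, -0.088]
  ]
}}

```text
time: 0.82
eef_pos: [0.337, 0.3775, 0.2916]
ee_rot: [-0.655, 0.265, -0.265, 0.655]
ft_force: [0.3, -0.7, -0.0]
gripper_width: 0.604
```

>>> {"method": "servo_tool", "body": {
  "rows": [
    [0.2, 2.4, -5.2, 0, -0.088],
    [0.2, 2.4, -5.2, 0, -0.088],
    [0.2, 2.4, -5.2, 0, -0.088],
    [0.2, 2.4, -5.2, 0, -0.088],
    [0.2, 2.4, -5.2, 0, -0.088]
  ]
}}

```text
time: 1.45
eef_pos: [0.457, 0.1175, 0.2914]
ee_rot: [-0.581, 0.402, -0.402, 0.582]
ft_force: [1.2, 0.2, 0.3]
gripper_width: 0.594
```

>>> {"method": "servo_tool", "body": {
  "rows": [
    [0.2, 2.4, -5.2, 0, -0.088],
    [0.2, 2.4, -5.2, 0, -0.088],
    [0.2, 2.4, -5.2, 0, -0.088],
    [0.2, 2.4, -5.2, 0, -0.088],
    [0.2, 2.4, -5.2, 0, -0.088]
  ]
}}

```text
time: 2.08
eef_pos: [0.5771, -0.1425, 0.2912]
ee_rot: [-0.48, 0.519, -0.519, 0.48]
ft_force: [0.7, 0.7, 1.0]
gripper_width: 0.598
```

>>> {"method": "servo_tool", "body": {
  "rows": [
    [0.2, 1.8, -5.2, 0, -0.083],
    [0.2, 0, 0, 0, 0],
    [0.2, 0, 0, 0, 0]
  ]
}}

```text
time: 2.45
eef_pos: [0.5943, -0.1925, 0.2908]
ee_rot: [-0.459, 0.539, -0.538, 0.459]
ft_force: [-0.9, -1.2, 0.9]
gripper_width: 0.598
```

```bash
python3 - <<'E'
from st import *
print(((S(.36)-p)*100).round(2))
shot('scene','s2.png',(150,80,350,230),4)
E
```

```text
t 2.45 p [ 0.5943 -0.1925  0.2908] yaw z -0.159 y [-0.001  0.001 -1.   ] q [-0.48  0.14  1.64  0.    1.36 -0.32] F [-0.9 -1.2  0.9] w 0.5982528089516357
[  0.03  -0.12 -11.59]
```

View pics/s2.png

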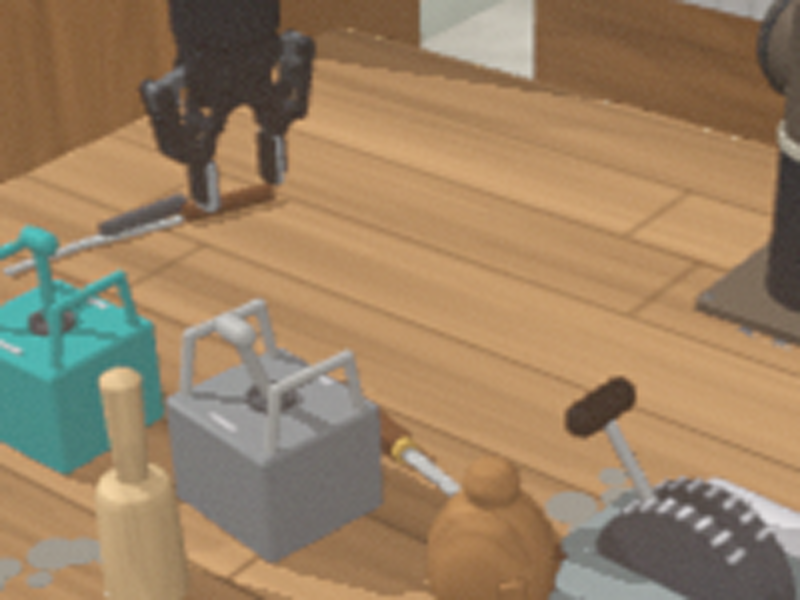

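The gripper hangs over the grey box, with its fingers at about (205,185) and (275,165) in the crop. The toggle bar is at (235,330), still forward. Lowering astride the bar now.

>>> {"method": "servo_tool", "body": {
  "rows": [
    [0.2, 0, 0, -4, 0],
    [0.2, 0, 0, -4, 0],
    [0.2, 0, 0, -2.5, 0],
    [0.2, 0, 0, -2.2, 0],
    [0.2, 0, 0, 0, 0]
  ]
}}

```text
time: 3.12
eef_pos: [0.5932, -0.1905, 0.1624]
ee_rot: [-0.46, 0.539, -0.536, 0.459]
ft_force: [-0.2, -0.7, -0.6]
gripper_width: 0.603
```

```bash
python3 - <<'E'
from st import *
print(((S(.36)-p)*100).round(2))
a=robot.get_image('top')[:,:,::-1]; b=robot.get_image('scene')[:,:,::-1]
r=lambda im,x0,y0,w,h,s:cv2.resize(np.ascontiguousarray(im[y0:y0+h,x0:x0+w]),None,fx=s,fy=s,interpolation=cv2.INTER_CUBIC)
cv2.imwrite('pics/c3.png',np.hstack([r(b,170,110,80,110,5),r(a,265,160,80,110,5)]))
E
```

```text
t 3.125 p [ 0.5932 -0.1905  0.1624] yaw z -0.157 y [-0.004  0.002 -1.   ] q [-0.47  0.24  1.76  0.    1.14 -0.32] F [-0.2 -0.7 -0.6] w 0.6025862164425105
[ 0.14 -0.32  1.25]
```

View pics/c3.png

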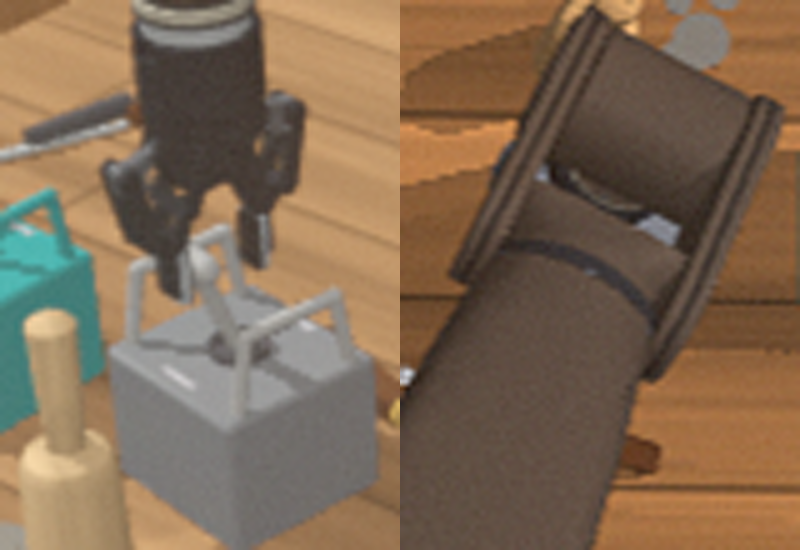

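```bash
python3 - <<'E'
from st import *
f=lambda P:((proj('scene',P)-[170,110])*5).round(0).tolist()
j=np.array([np.cos(.158),-np.sin(.158),0])
print('tcp',f(p),'tips',f(p+j*.025+[0,0,.004]),f(p-j*.025+[0,0,.004]))
print('bar ends',f(S(.36,.02)),f(S(.36,-.02)),f(S(.39,.02)),'hoop+ ',f(W(s,[(.04,.055,.15),(-.04,.055,.15),(.04,-.055,.15),(-.04,-.055,.15)])))
E
```

```text
t 3.225 p [ 0.595  -0.1918  0.1654] yaw z -0.158 y [ 0.001 -0.    -1.   ] q [-0.47  0.24  1.76  0.    1.14 -0.32] F [-0.8 -0.1  0.3] w 0.6044276857919724
tcp [[214.0, 285.0]] tips [[181.0, 295.0]] [[245.0, 265.0]]
bar ends [[216.0, 274.0]] [[175.0, 250.0]] [[213.0, 276.0]] hoop+  [[240.0, 338.0], [341.0, 289.0], [130.0, 271.0], [229.0, 226.0]]
```

>>> {"method": "servo_tool", "body": {
  "rows": [
    [-0.2, 0, -0.3, 0, 0],
    [-0.5, 0, 0, 0, 0],
    [-0.5, 0, 0, 0, 0],
    [-1, 0, 0, 0, 0],
    [-1, 0, 0, 0, 0]
  ],
  "newtons": 25
}}

```text
time: 3.85
eef_pos: [0.5958, -0.1963, 0.1657]
ee_rot: [0.458, -0.537, 0.539, -0.459]
ft_force: [2.2, -0.8, 4.9]
gripper_width: 0.221
```

>>> {"method": "servo_tool", "body": {
  "rows": [
    [-1, 0, 0, 0, 0],
    [-1, 0, 0, 0, 0]
  ]
}}

```text
time: 4.1
eef_pos: [0.5958, -0.1963, 0.1657]
ee_rot: [0.458, -0.537, 0.539, -0.459]
ft_force: [3.9, -1.3, 5.8]
gripper_width: 0.22
```

>>> {"method": "servo_tool", "body": {
  "rows": [
    [-1, -0.46, 0.075, 0.15, 0],
    [-1, -0.46, 0.075, 0.13, 0],
    [-1, -0.46, 0.075, 0.1, 0],
    [-1, -0.46, 0.075, 0.07, 0],
    [-1, 0, 0, 0, 0]
  ]
}}

```text
time: 4.72
eef_pos: [0.5786, -0.1933, 0.1717]
ee_rot: [0.457, -0.536, 0.54, -0.46]
ft_force: [3.9, 0.8, 8.2]
gripper_width: 0.216
```

```bash
python3 - <<'E'
from st import *
d=p-[.5644,-.204,0]; print('box x',d[0]*np.cos(.1589)-d[1]*np.sin(.1589))
shot('scene','s4.png',(170,110,250,200),6)
E
```

```text
t 4.725 p [ 0.5786 -0.1933  0.1717] yaw z -0.159 y [ 0.007 -0.002 -1.   ] q [-0.49  0.2   1.8   0.    1.14 -0.33] F [3.9 0.8 8.2] w 0.21636143924877418
box x 0.012313026883716046
```

View pics/s4.png

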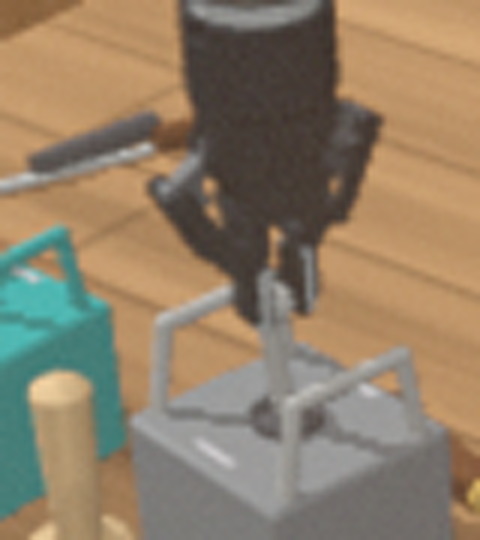

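>>> {"method": "servo_tool", "body": {
  "rows": [
    [-1, -0.37, 0.06, 0.1, 0],
    [-1, -0.37, 0.06, 0.05, 0],
    [-1, -0.37, 0.06, 0, 0],
    [-1, 0, 0, 0, 0],
    [-1, 0, 0, 0, 0]
  ]
}}

```text
time: 5.4
eef_pos: [0.5662, -0.1911, 0.1716]
ee_rot: [0.458, -0.537, 0.539, -0.459]
ft_force: [4.5, 1.4, 6.6]
gripper_width: 0.214
```

>>> {"method": "servo_tool", "body": {
  "rows": [
    [-0.5, 0, 0, 0, 0],
    [-0.2, 0, 0, 0, 0],
    [0.1, 0, 0, 0, 0],
    [0.2, 0, 0, 0, 0],
    [0.2, 0, 0, 0, 0]
  ]
}}

```text
time: 6.02
eef_pos: [0.5649, -0.1908, 0.17]
ee_rot: [-0.459, 0.538, -0.538, 0.459]
ft_force: [-0.4, 1.0, -0.5]
gripper_width: 0.598
```

>>> {"method": "servo_tool", "body": {
  "rows": [
    [0.2, 0, 0, 2, 0],
    [0.2, 0, 0, 4, 0],
    [0.2, 0, 0, 4, 0],
    [0.2, -2, 4, 2, 0],
    [0.2, -2, 4, 0, 0]
  ]
}}

```text
time: 6.65
eef_pos: [0.526, -0.1109, 0.2951]
ee_rot: [0.457, -0.536, 0.541, -0.46]
ft_force: [0.8, -0.2, -0.8]
gripper_width: 0.602
```

```bash
python3 - <<'E'
from st import *
print(((G(-.66)-p)*100).round(2))
shot('scene','s5.png',(170,120,310,225),5)
print(((proj('scene',np.array([S(0,0),S(.36,0),S(-.36,0)]))-[170,120])*5).round().tolist())
E
```

```text
t 6.65 p [ 0.526  -0.1109  0.2951] yaw z -0.16 y [ 0.007 -0.003 -1.   ] q [-0.4  -0.07  1.85  0.    1.36 -0.24] F [ 0.8 -0.2 -0.8] w 0.6015745300118106
[ -1.46  19.   -10.95]
[[231.0, 188.0], [196.0, 212.0], [267.0, 179.0]]
```

View pics/s5.png

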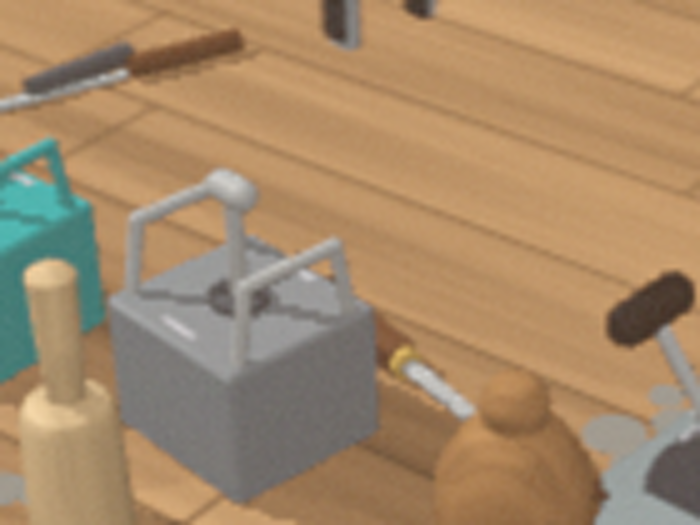

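The toggle now stands upright at (232,190), where the fit puts centre off. The lever bar is at (650,308). Moving over the bar.

>>> {"method": "servo_tool", "body": {
  "rows": [
    [0.3, -0.15, 1.9, 0, 0.1656],
    [0.3, -0.15, 1.9, 0, 0.1656],
    [0.3, -0.15, 1.9, 0, 0.1656],
    [0.3, -0.15, 1.9, 0, 0.1656],
    [0.3, -0.15, 1.9, 0, 0.1656]
  ]
}}

```text
time: 7.32
eef_pos: [0.5178, -0.0154, 0.292]
ee_rot: [-0.637, 0.306, -0.307, 0.637]
ft_force: [0.6, 0.3, -0.2]
gripper_width: 0.648
```

>>> {"method": "servo_tool", "body": {
  "rows": [
    [0.3, -0.15, 1.9, 0, 0.1656],
    [0.3, -0.15, 1.9, 0, 0.1656],
    [0.3, -0.15, 1.9, 0, 0.1656],
    [0.3, -0.15, 1.9, 0, 0.1656],
    [0.3, -0.15, 1.9, 0, 0.1656]
  ]
}}

```text
time: 7.95
eef_pos: [0.5104, 0.0796, 0.292]
ee_rot: [0.707, -0.023, 0.025, -0.707]
ft_force: [-0.3, 0.6, 0.4]
gripper_width: 0.652
```

>>> {"method": "servo_tool", "body": {
  "rows": [
    [0.3, 0, 0, 0, 0],
    [0.3, 0, 0, 0, 0]
  ]
}}

```text
time: 8.2
eef_pos: [0.5104, 0.0786, 0.2911]
ee_rot: [0.707, -0.027, 0.027, -0.706]
ft_force: [0.3, 0.1, -0.0]
gripper_width: 0.648
```

```bash
python3 - <<'E'
from st import *
print(((G(-.66)-p)*100).round(2))
E
```

```text
t 8.2 p [0.5104 0.0786 0.2911] yaw z 1.495 y [ 0.001 -0.    -1.   ] q [-0.04 -0.11  1.89 -0.    1.36 -1.54] F [ 0.3  0.1 -0. ] w 0.6482104270633885
[  0.11   0.05 -10.55]
```

>>> {"method": "servo_tool", "body": {
  "rows": [
    [0.3, 0, 0, -4, 0],
    [0.3, 0, 0, -3.5, 0],
    [0.3, 0, 0, -2.5, 0],
    [0.3, 0, 0, -1.7, 0],
    [0.3, 0, 0, 0, 0]
  ]
}}

```text
time: 8.82
eef_pos: [0.5095, 0.0786, 0.1722]
ee_rot: [0.707, -0.027, 0.026, -0.707]
ft_force: [0.5, 0.2, 0.3]
gripper_width: 0.65
```

```bash
python3 - <<'E'
from st import *
shot('scene','s6.png',(250,110,370,220),5)
f=lambda P:((proj('scene',P)-[250,110])*5).round(0).tolist()
print('tcp',f(p),'bar ends',f(G(-.66,.033)),f(G(-.66,-.033)))
E
```

```text
t 8.825 p [0.5095 0.0786 0.1722] yaw z 1.496 y [-0.003  0.    -1.   ] q [-0.04 -0.01  2.02 -0.    1.13 -1.54] F [0.5 0.2 0.3] w 0.6501303193154719
tcp [[266.0, 358.0]] bar ends [[207.0, 380.0]] [[280.0, 331.0]]
```

View pics/s6.png

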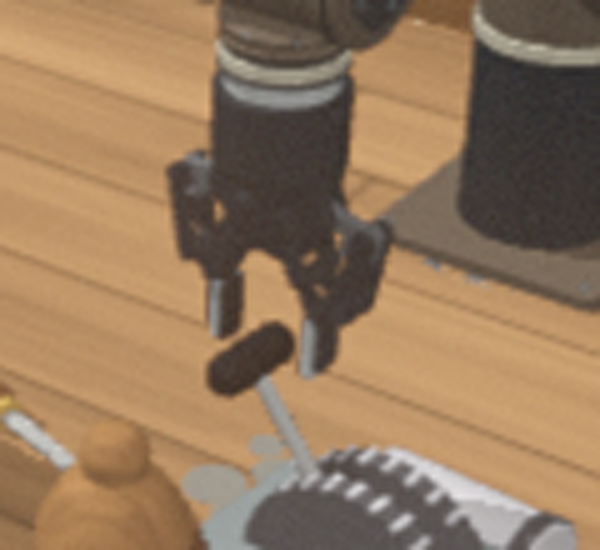

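The fingers, with tips at about (225,335) and (313,375), straddle the bar's near half at about (265,350). Closing.

>>> {"method": "servo_tool", "body": {
  "rows": [
    [0, 0, 0, 0, 0],
    [-0.3, 0, 0, 0, 0],
    [-0.5, 0, 0, 0, 0],
    [-1, 0, 0, 0, 0],
    [-1, 0, 0, 0, 0]
  ],
  "newtons": 25
}}

```text
time: 9.5
eef_pos: [0.5111, 0.0807, 0.1748]
ee_rot: [-0.705, 0.025, -0.027, 0.708]
ft_force: [0.7, 4.9, 1.5]
gripper_width: 0.289
```

```bash
python3 - <<'E'
from st import *
c,s_=np.cos(g[2]),np.sin(g[2]); d=p[:2]-g[:2]; y=-s_*d[0]+c*d[1]; print('y',y,'a',np.arcsin(y/.14))
E
```

```text
t 9.5 p [0.5111 0.0807 0.1748] yaw z 1.497 y [ 0.003  0.004 -1.   ] q [-0.04 -0.01  2.01  0.    1.13 -1.54] F [0.7 4.9 1.5] w 0.289296562258238
y -0.08422425771024111 a -0.6455049168355412
```

>>> {"method": "servo_tool", "body": {
  "rows": [
    [-1, 0.05, 0.65, 0.46, 0],
    [-1, 0.05, 0.65, 0.43, 0],
    [-1, 0.05, 0.65, 0.38, 0],
    [-1, 0.05, 0.66, 0.34, 0],
    [-1, 0, 0, 0, 0]
  ]
}}

```text
time: 10.12
eef_pos: [0.5128, 0.1046, 0.1917]
ee_rot: [0.708, -0.025, 0.026, -0.706]
ft_force: [-2.8, -2.9, 6.9]
gripper_width: 0.288
```

>>> {"method": "servo_tool", "body": {
  "rows": [
    [-1, 0.05, 0.72, 0.31, 0],
    [-1, 0.05, 0.72, 0.27, 0],
    [-1, 0.06, 0.73, 0.23, 0],
    [-1, 0.06, 0.73, 0.18, 0],
    [-1, 0, 0, 0, 0]
  ]
}}

```text
time: 10.75
eef_pos: [0.515, 0.1342, 0.2019]
ee_rot: [0.707, -0.025, 0.026, -0.706]
ft_force: [-1.9, -0.8, 7.3]
gripper_width: 0.294
```

>>> {"method": "servo_tool", "body": {
  "rows": [
    [-1, 0, 0, 0, 0],
    [-1, 0, 0, 0, 0],
    [-1, 0, 0, 0, 0]
  ]
}}

```text
time: 11.12
eef_pos: [0.515, 0.1341, 0.2018]
ee_rot: [0.707, -0.025, 0.027, -0.706]
ft_force: [-1.8, -2.8, 8.0]
gripper_width: 0.287
```

```bash
cat > ga.py <<'E'
from st import *
c,s_=np.cos(g[2]),np.sin(g[2]); d=p[:2]-g[:2]; y=-s_*d[0]+c*d[1]-.0016; print('y',y,'a',np.arcsin(y/.14))
E
python3 - <<'E'
from ga import *
shot('scene','s7.png',(250,110,370,220),5)
f=lambda P:((proj('scene',P)-[250,110])*5).round(0).tolist()
print([f(G(a,.033)) for a in(-.44,-.22,0)])
E
```

```text
t 11.125 p [0.515  0.1341 0.2018] yaw z 1.497 y [ 0.002 -0.001 -1.   ] q [ 0.06 -0.    1.96 -0.    1.19 -1.43] F [-1.8 -2.8  8. ] w 0.28706518322048
y -0.03231539800088838 a -0.23292474614451464
[[[246.0, 373.0]], [[290.0, 377.0]], [[338.0, 392.0]]]
```

View pics/s7.png

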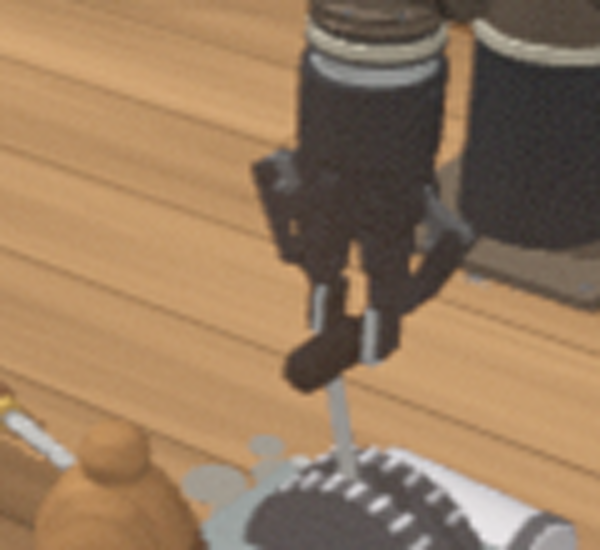

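The lever is at about the third notch: the visible bar end at (287,377) matches the fit's (290,377). I'll let go briefly so that it settles by itself.

>>> {"method": "servo_tool", "body": {
  "rows": [
    [0, 0, 0, 0, 0],
    [0, 0, 0, 0, 0],
    [0, 0, 0, 0, 0],
    [0, 0, 0, 0, 0],
    [0, 0, 0, 0, 0]
  ]
}}

```text
time: 11.8
eef_pos: [0.5143, 0.1342, 0.1992]
ee_rot: [-0.707, 0.026, -0.026, 0.707]
ft_force: [0.1, -0.2, -0.5]
gripper_width: 0.497
```

>>> {"method": "servo_tool", "body": {
  "rows": [
    [-0.3, 0, 0, 0, 0],
    [-0.5, 0, 0, 0, 0],
    [-1, 0, 0, 0, 0],
    [-1, 0, 0, 0, 0]
  ]
}}

```text
time: 12.3
eef_pos: [0.5144, 0.1345, 0.1995]
ee_rot: [-0.706, 0.026, -0.026, 0.707]
ft_force: [-0.3, 2.2, 0.9]
gripper_width: 0.287
```

```bash
python3 ga.py
```

```text
t 12.3 p [0.5144 0.1345 0.1995] yaw z 1.497 y [ 0.     0.001 -1.   ] q [ 0.06 -0.    1.96  0.    1.18 -1.43] F [-0.3  2.2  0.9] w 0.28701449004701535
y -0.03198032127189533 a -0.23046562911619473
```

Third notch settled. Next the fourth: 30.6 mm along gearbox y, plus 1 mm to correct.

>>> {"method": "servo_tool", "body": {
  "rows": [
    [-1, 0.06, 0.78, 0.16, 0],
    [-1, 0.06, 0.78, 0.1, 0],
    [-1, 0.06, 0.78, 0.06, 0],
    [-1, 0.05, 0.78, 0.02, 0],
    [-1, 0, 0, 0, 0]
  ]
}}

```text
time: 12.92
eef_pos: [0.5167, 0.1661, 0.203]
ee_rot: [-0.707, 0.026, -0.026, 0.707]
ft_force: [-2.5, 0.5, 2.8]
gripper_width: 0.284
```

>>> {"method": "servo_tool", "body": {
  "rows": [
    [-1, 0, 0, 0, 0],
    [0, 0, 0, 0, 0],
    [0, 0, 0, 0, 0],
    [0, 0, 0, 0, 0],
    [0, 0, 0, 0, 0]
  ]
}}

```text
time: 13.55
eef_pos: [0.5166, 0.1653, 0.2025]
ee_rot: [-0.707, 0.026, -0.026, 0.707]
ft_force: [0.4, 1.1, 0.1]
gripper_width: 0.505
```

>>> {"method": "servo_tool", "body": {
  "rows": [
    [-0.3, 0, 0, 0, 0],
    [-0.5, 0, 0, 0, 0],
    [-1, 0, 0, 0, 0],
    [-1, 0, 0, 0, 0]
  ]
}}

```text
time: 14.05
eef_pos: [0.5168, 0.1657, 0.203]
ee_rot: [-0.706, 0.026, -0.026, 0.707]
ft_force: [-0.1, 2.4, 1.6]
gripper_width: 0.292
```

```bash
python3 - <<'E'
from ga import *
shot('scene','s8.png',(250,110,370,220),5)
f=lambda P:((proj('scene',P)-[250,110])*5).round(0).tolist()
print([f(G(a,.033)) for a in(-.22,0,.22)])
E
```

```text
t 14.05 p [0.5168 0.1657 0.203 ] yaw z 1.497 y [ 0.     0.001 -1.   ] q [ 0.12  0.02  1.93  0.    1.19 -1.37] F [-0.1  2.4  1.6] w 0.29155669910407456
y -0.0006525492715900368 a -0.004661083103170304
[[[290.0, 377.0]], [[338.0, 392.0]], [[386.0, 419.0]]]
```

View pics/s8.png

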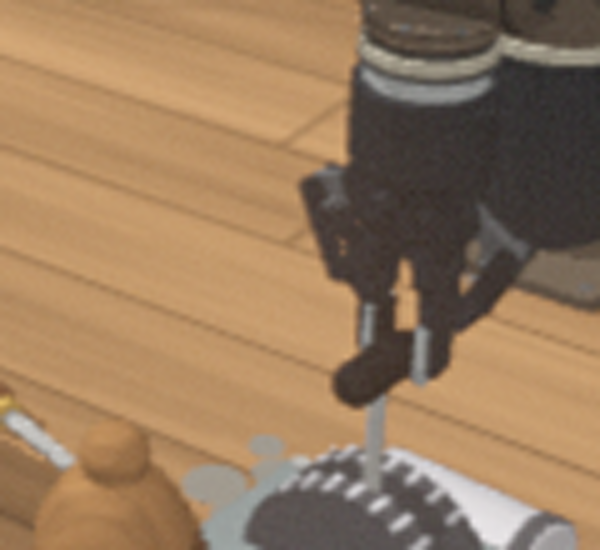

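The lever is upright in the fourth notch, with its bar end at (338,388) as predicted. Now to the fifth.

>>> {"method": "servo_tool", "body": {
  "rows": [
    [-1, 0.06, 0.76, -0.02, 0],
    [-1, 0.06, 0.76, -0.06, 0],
    [-1, 0.06, 0.76, -0.1, 0],
    [-1, 0.05, 0.76, -0.15, 0],
    [-1, 0, 0, 0, 0]
  ]
}}

```text
time: 14.72
eef_pos: [0.519, 0.1968, 0.1986]
ee_rot: [-0.706, 0.026, -0.026, 0.707]
ft_force: [1.0, 0.2, -1.7]
gripper_width: 0.288
```

>>> {"method": "servo_tool", "body": {
  "rows": [
    [-1, 0, 0, 0, 0],
    [0, 0, 0, 0, 0],
    [0, 0, 0, 0, 0],
    [0, 0, 0, 0, 0],
    [0, 0, 0, 0, 0]
  ]
}}

```text
time: 15.35
eef_pos: [0.519, 0.1957, 0.1997]
ee_rot: [-0.707, 0.026, -0.026, 0.707]
ft_force: [-0.1, 0.6, 0.2]
gripper_width: 0.5
```

>>> {"method": "servo_tool", "body": {
  "rows": [
    [0.1, 0, 0, 2, 0],
    [0.1, 0, 0, 4, 0],
    [0.1, 0, 0, 4, 0],
    [0.1, -2, 3, 1, 0],
    [0.1, -2, 3, 0, 0]
  ]
}}

```text
time: 15.98
eef_pos: [0.4796, 0.2565, 0.3133]
ee_rot: [-0.706, 0.025, -0.028, 0.707]
ft_force: [1.1, 0.7, 0.9]
gripper_width: 0.55
```

```bash
python3 - <<'E'
from ga import *
b=robot.get_image('scene')[:,:,::-1]
cv2.imwrite('pics/s9.png',cv2.resize(np.ascontiguousarray(b[110:310,130:390]),None,fx=3,fy=3,interpolation=cv2.INTER_CUBIC))
f=lambda P:((proj('scene',P)-[130,110])*3).round(0).tolist()
print([f(G(a,.0)) for a in(0,.22,.44)],f(S(0,0)))
E
```

```text
t 15.975 p [0.4796 0.2565 0.3133] yaw z 1.496 y [ 0.005  0.002 -1.   ] q [ 0.3  -0.06  1.81  0.    1.39 -1.19] F [1.1 0.7 0.9] w 0.5502853533954165
y 0.08707238641077852 a 0.6712248912168446
[[[585.0, 220.0]], [[613.0, 235.0]], [[641.0, 257.0]]] [[259.0, 143.0]]
```

View pics/s9.png

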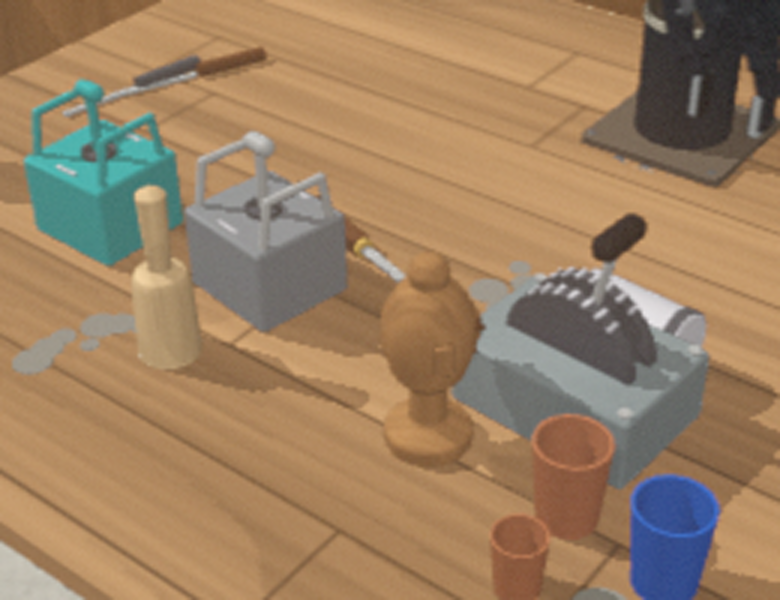

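The bar centre is at about (618,237), next to the fifth notch's (613,235). The toggle is upright at (259,145), the bystanders are in place and the gripper is clear.

>>> {"method": "servo_tool", "body": {
  "rows": [
    [0.1, 0, 0, 0, 0],
    [0.1, 0, 0, 0, 0],
    [0.1, 0, 0, 0, 0]
  ]
}}

```text
time: 16.4
eef_pos: [0.4794, 0.2551, 0.3095]
ee_rot: [0.707, -0.027, 0.026, -0.707]
ft_force: [0.2, -0.4, -0.8]
gripper_width: 0.555
```

```bash
python3 -c "
from bench import robot
print(robot.close_job())"
```

```text
the job is handed in; nothing more can be done
None
```

The job is done and handed in at about 16.4 s of the 48 s allowed; the hand-in gives no verdict.

**What I did:** I gripped the grey box's toggle bar, drew it from forward to centre off and let go. I then gripped the index lever's bar and moved it from the first notch, pausing only briefly in the second. In the third, fourth and fifth I opened the fingers so it settled by itself.

**Last checks:**
- **Toggle:** it stood upright at the predicted centre-off pixel, both after release and in the last picture.
- **Lever:** in the last picture its bar centre was about 5 px (in a 3× crop) from the predicted fifth-notch spot, against about 30 px between notches. In the third notch my estimate from the gripper position was -0.23 rad, and in the fourth it was 0.00.
- **Bystanders:** by eye, the head, mallet, gouge and pot stood where they had been; I did not measure their positions again.
- **Robot:** the gripper was well clear of everything, with under 1 N at the wrist.

No check failed. The one small disagreement was about 1.6 mm between the camera fit and the gripped bar positions, which I corrected for.

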